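# Thread a stirrer shaft through both bushings and hold it for its impeller

### The arm

A 6-joint arm with a two-finger parallel gripper is mounted at the origin on the work surface. World frame = base frame: x ahead of the robot, y to its left, z up, the work surface at z = 0. Lengths are in mm, angles in degrees, forces in N, time in s.
With the tool pointing down it reaches from about 350 to 850 mm from the base axis. Payload 8.1 kg.
Tool frame: the origin (TCP) lies at the very end of the fingers, on their centre line; the grasp point (between the pads) lies 19 mm behind it; z points along the fingers, y is the line along which they close (so a half turn about z gives the same grasp; the last joint's range is limited). The gripper opens to 85 mm and grips with 20 to 120 N. Pads are 22 mm wide; open, the fingers measure 114 mm over their backs; the gripper's body (76 mm by 85 mm) begins 54 mm behind the grasp point. The pads swing forward as they close: fully open they stand 13 mm farther back than shut.
Start: joints at [58.763, 7.471, 85.268, -0, 87.261, -4.893], TCP at [266.242, 537.699, 231.292] pointing down, gripper open.
Joint ranges: [-169.43, 169.43], [-51.17, 129.36], [1.28, 143.12], [-76.62, 256.62], [0, 156.53], [-152.29, 152.29]. Speed limits (degrees/s): [136.94, 136.94, 159.86, 180, 180, 180].

### API

Orientations are given as [roll, pitch, yaw] about the fixed x, y, z axes, in that order (R = Rz(yaw) Ry(pitch) Rx(roll)).
In Python, from bench import sense, eyes, job, models gives the robot as it stands. The module is installed in compiled form; this text tells all that it offers.
- The arm moves only by the tool apply_moves, never from a script. Its argument "rows" is a list of rows, each a list of 6 numbers: the shift along the tool's x, y, z in mm, then the turn, a rotation vector about the tool's x, y, z in rad. In form: [[dx, dy, dz, rx, ry, rz], ...]. A call has exactly 5 rows; each row shifts and turns the commanded pose from where the row before left it, along the tool's axes as they then stand; what a row does not reach is not made up. A row lasts 1/8 s, in which the tool goes at most 62.5 mm and 10.7 degrees, less where a joint would pass 70% of its speed; a pose out of reach is approached as far as the arm can. A call is refused whole if a number of a shift passes 62.5 or a number of a turn 0.188, either way. A call with a gripper value outside its range is refused whole. "fingers" is the finger opening in mm, from 0 to 85.4, set as the call begins (left out, the last holds). The fingers move at their own pace and stop on an object; "grip_force" is the grip in N (left out, the last holds). Time passes only in rows, so rows that do not move let the fingers close, or fill a call up. It gives the time, the measured TCP pose, the force, the opening and the grip force at its end, in the units of the state.
- sense(): the state, without advancing time (a new reading comes with each control period).
- eyes.snapshot(name): name is "scene" or "top" or "wrist"; returns (picture, depth): 420x560x3 uint8, red, green, blue; 420x560 float32, mm along the optical axis (not along the pixel's ray), 0 where there is no reading.
- eyes.get_calibration(name): a dict with "intrinsics" (3x3 intrinsics, pixels), "D" ([k1, k2, p1, p2, k3] as OpenCV has them; the pictures are not rectified), "R" (3x3) and "t" (3): a world point X has camera coordinates R X + t; the wrist camera has in their place "mount" (4x4, takes a point from camera to tool coordinates, whose origin is the TCP and whose axes are the flange's). Camera axes: x right, y down, z forward; pixel columns grow to the right and rows downward; lengths in mm; the calibration is good to about 2 mm. A picture is of the moment at which its call begins: read the wrist's pose just before it. get_calibration takes no time and is no camera call.
- job.hand_in(): hands the job in; it is judged then, once.
Trained networks look in the newest picture that a camera, given by its name, has taken for a name from the list of things; names that differ only in an ending like _2 or _b are one class to them, and where a whole thing is asked for, a point or a joint stands for the part that bears it (a point fixed in the world has none). Each returns a list of dicts, best first, with "confidence" (0 to 1); they miss things now and then, are a little off and sometimes report something else, mostly with a low value. They report only what shows in the picture. A call takes as long as a camera call.
- models.boxes_of(name, camera): "xyz" ([x, y, z] in mm, in world coordinates, good to about 4 mm: the middle of the surface that is visible of it).
- models.cut_out(name, camera): "pixels" (420x560 bool, what is visible of it).
- models.place_of(name, camera): "xyz" ([x, y, z] in mm, in world coordinates, good to about 4 mm: a listed point, or the origin of a listed thing).
The state is a dict: "time": time; "joint_pos": joint angles; "qd": joint speeds; "joint_efforts": joint torques, N m; "tool_pos": TCP position; "tcp_rot": TCP orientation; "ft_force": force on the tool from outside, world axes, zero at the start; "wrist_torque": the same for the moment, N m; "finger_gap": finger opening in mm; "grip_force": force on a finger pad.
Only numpy, scipy, OpenCV 4.12 (cv2) and the standard library are available. Lean on these libraries where they do the work, as an engineer would, in place of code of your own. Each camera call takes 0.05 s, during which the arm holds its last target. There are 200 camera calls.

### The job

Take the long plain shaft out of the white rack (not the short one, nor the one with a collar) and thread it from above through both brass bushings of the bearing stand, first the upper, then the lower. Finish while still gripping it, upright, with its bottom end hanging about halfway between the lower bushing and the base plate, so that the impeller can be screwed on. Leave the other shafts and the loose things on the bench where they are.

Things in the scene. Friction and masses are not known exactly. Their poses are not given: they have to be found in the camera images.
- shaft_long: the long plain steel shaft, 180 mm in all: round shank 12 mm wide, 140 mm long, with a 9 mm nose 3 mm long at the bottom, and on top a square head 18 x 18 mm, 40 mm tall, to grip; about 220 g. Origin at the centre of its bottom end; z along it towards the head, x and y square to the head's flats. Starts upright and loose in one of the rack's three sockets
- shaft_head (a point): centre of the square head of the long shaft, on its axis 160 mm above its bottom end; same axes as the shaft
- shaft_short: a short steel shaft, 115 mm in all, otherwise like the long one; upright in another socket; leave it
- shaft_collar: a steel shaft 180 mm long with a round collar 32 mm in diameter, 14 mm tall, 85 to 99 mm above its bottom end, so it cannot pass a bushing; upright in another socket; leave it
- rack: white plastic block 60 x 210 x 60 mm (x, y, z) fixed to the bench, with three round sockets in a row along its y, 70 mm apart, the middle one at its centre, 14 mm wide and 50 mm deep (the shafts stand 10 mm above the bench). Origin under its centre, z up. Rack and stand may change sides
- stand: bearing stand fixed to the bench: base plate 120 x 130 x 10 mm, aluminium post 132 mm high, 68 mm towards -x. Two brass bushings 40 mm wide, one above the other on the stand's z axis, each with a 15 mm bore 10 mm long and above it a flare 8 mm tall opening to 27 mm: lower at 55 to 73 mm, upper at 110 to 128 mm above the bench. Origin on their axis at bench height (plate centre at x -20 mm)
- upper_mouth (a point): centre of the upper bushing's flared mouth, 128 mm above the bench, on the bushings' axis
- lower_under (a point): centre of the underside of the lower bushing, 55 mm above the bench and 45 mm above the base plate, on the bushings' axis
- impeller: small four-bladed steel impeller, 60 mm across, 26 mm tall, on the bench on the far side of the stand; origin at the centre of its underside; leave it
- wrench: steel wrench, 148 mm long, 8 mm thick, flat on the bench on the far side of the rack; leave it
- beaker: glass beaker, 72 mm wide, 95 mm tall, on the bench; origin at the centre of its underside; leave it
- bottle: white plastic bottle with a red cap, 64 mm wide, 160 mm tall; origin at the centre of its underside; leave it
- jar: amber jar with a black cap, 60 mm wide, 75 mm tall; origin at the centre of its underside; leave it
- flange: steel blank flange, a disc 56 mm across with a hub, 20 mm tall, lying on the bench; leave it

How it is judged (in metres and radians):
On the way, in this order (a step that is already met when the one before it is completed fails the run):
1. the long shaft is lifted clear of the rack (height (world z) of shaft_long above 0.065 m and contact force between the fingers and shaft_long above 0.5 N), for 0.1 s.
2. its bottom end has passed the upper bushing and is not yet through the lower one (z of shaft_long in the frame of upper_mouth below -0.02 m and z of shaft_long in the frame of lower_under above 0 m and horizontal distance between shaft_long and upper_mouth below 0.012 m), for 0.05 s.
At the end, for the whole second after the job is handed in: The long shaft runs through both bushings, upright (within 0.09 rad) and on their axis (bottom end within 8 mm), its bottom end at least 8 mm below the underside of the lower bushing and at least 8 mm above the base plate, still held by the fingers and still (under 20 mm/s) (horizontal distance between shaft_long and lower_under below 0.008 m and angle between the z axis of shaft_long and the z axis of stand, either way round below 0.09 rad and z of shaft_long in the frame of lower_under below -0.008 m and z of shaft_long in the frame of stand above 0.018 m and contact force between the fingers and shaft_long above 0.5 N and linear speed of shaft_long below 0.02 m/s); the arm keeps its last pose, push and grip.
It fails at once if another shaft is pulled out or knocked over (distance of any of shaft_short, shaft_collar from where it was at the start of the episode above 0.03 m or angle between any of shaft_short, shaft_collar's own z axis and vertical above 0.3 rad).
It fails at once if a loose thing on the bench is shifted by more than 40 mm or tipped over (distance of any of impeller, wrench, beaker, bottle, jar, flange from where it was at the start of the episode above 0.04 m or angle between any of beaker, bottle, jar's own z axis and vertical above 0.6 rad).
It also fails if it takes over 48 s, if anything falls off the work surface, if the arm or the gripper's body presses on something with over 40 N, if the wrist force passes 120 N, or if a joint passes its speed limit or range.

## Working session

There is one attempt and no reset: what is moved stays moved. The work goes in short steps, Python scripts to look and compute and a tool call to move; the robot and the scene stay as the last step left them, time stands still between calls to the robot, and variables do not carry over. Pictures are saved under pics/ and viewed, at most 10 in all, crops included, and the job is handed in when it is done.

Besides the shell and the picture viewer there is one more tool, called after "Call:" as name([rows], argument=value, ...), one row to a line, values as JSON. apply_moves: Moves the arm, as the interface text tells. Its arguments: {"type":"object","properties":{"rows":{"type":"array"},"fingers":{"type":"number"},"grip_force":{"type":"number"}},"required":["rows"]}

```bash
mkdir -p pics
cat > h.py <<'E'
from bench import sense, eyes, job, models
import numpy as np, cv2
from scipy.spatial.transform import Rotation as R
def save(n,f):
    p,d=eyes.snapshot(n); cv2.imwrite('pics/'+f,p[:,:,::-1]); return p,d
E
python3 - <<'E'
from h import *
s=sense(); print(s)
a,_=save('scene','s1.png'); b,_=save('top','t1.png')
for n in ['shaft_long','shaft_head','shaft_short','shaft_collar','rack','stand','upper_mouth','impeller','bottle','beaker','jar','flange','wrench']:
    for c in ['scene','top']:
        for r in models.place_of(n,c)[:2]: print(n,c,np.round(r['xyz'],1),round(r['confidence'],2))
cv2.imwrite('pics/both.png',cv2.resize(np.vstack([a,b])[:,:,::-1],(400,600)))
E
```

```text
{'time': 0.0, 'joint_pos': array([ 5.87625466e+01,  7.51461325e+00,  8.53306980e+01,  3.27894737e-04,
        8.72604145e+01, -4.89366452e+00]), 'qd': array([-0.0065123 ,  0.08956759,  0.13675946,  0.04886255, -0.0070167 ,
        0.00073633]), 'joint_efforts': array([ 2.15331987e-03, -5.69375753e+01, -5.00570655e+01, -3.74956908e-04,
        1.47185469e-02, -9.84151939e-05]), 'tool_pos': array([265.95024188, 537.22293061, 230.23598372]), 'tcp_rot': array([-1.79894688e+02, -9.34541418e-03,  1.53656187e+02]), 'ft_force': array([ 0.14329649,  0.91900931, -0.91072009]), 'wrist_torque': array([ 0.03178209,  0.01937083, -0.03356567]), 'grip_force': 0.0, 'finger_gap': 85.24608526149677}
shaft_long top [511.4 274.    7.7] 0.57
shaft_head scene [ 617.4 -207.    -2.3] 0.49
shaft_head scene [510.7 276.8 168.9] 0.47
shaft_head top [505.9 276.8 168.7] 0.57
shaft_short scene [513.4 205.8  11.1] 0.53
shaft_short top [510.6 208.1   7.7] 0.42
shaft_collar scene [513.3 136.7  10.5] 0.64
shaft_collar top [511.6 136.6   6. ] 0.64
rack scene [510.3 205.7  -0. ] 0.87
rack scene [ 525.1 -240.3   -2.8] 0.2
[... 177 characters left out ...]
 top [ 530.2 -237.7  128.3] 0.82
impeller scene [ 619.8 -206.4   -2.3] 0.46
impeller top [ 616.9 -199.6   -1. ] 0.46
bottle scene [583.1 474.4   3.1] 0.89
bottle top [589.9 475.8   1.7] 0.6
bottle top [507.8 207.9   7.8] 0.6
beaker scene [422.6  12.1   3.4] 0.66
beaker scene [754.1  13.1  -3.7] 0.6
beaker top [753.4  19.1  -1.3] 0.89
beaker top [ 619.1 -203.5   -1.4] 0.17
jar scene [ 5.452e+02 -4.584e+02  5.000e-01] 0.67
jar top [ 548.5 -459.7    1.2] 0.62
flange scene [419.   11.    1.1] 0.47
flange top [ 4.215e+02  1.020e+01 -1.000e-01] 0.71
flange top [ 530.9 -234.     3.9] 0.65
wrench scene [597.3 212.1  -4.7] 0.45
wrench scene [584.7 473.4   0.8] 0.32
wrench top [595.  213.6   2.9] 0.61
```

View pics/s1.png

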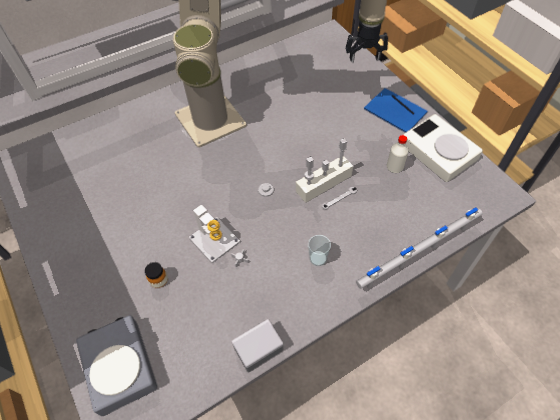

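View pics/t1.png

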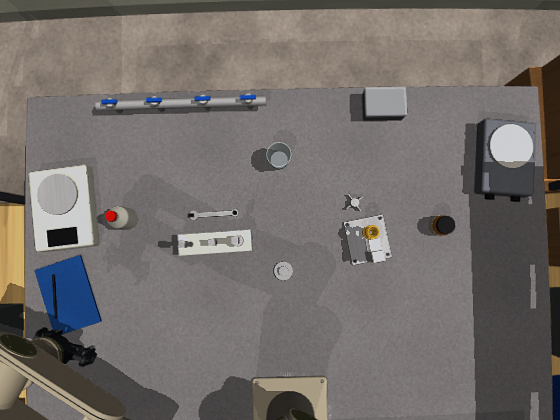

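The pictures show the rack with the long shaft at its left end (top view 182,243), the short one in the middle (212) and the collared one on the right (236). The stand is at (368,238). The network positions agree with this, so I'm moving above the long shaft.

Call:
apply_moves([
  [-33.5,-12.5,-7,0,0,0],
  [-33.5,-12.5,-7,0,0,0],
  [-33.5,-12.5,-7,0,0,0],
  [-33.5,-12.5,-7,0,0,0],
  [-33.5,-12.5,-7,0,0,0],
])

```text
time: 2.02
tool_pos: [389.3, 406.5, 266.6]
tcp_rot: [180.0, 0.0, 153.7]
ft_force: [0.1, 0.7, 0.2]
finger_gap: 85.3
grip_force: 0.0
```

Call:
apply_moves([
  [-33.5,-12.5,-7,0,0,0],
  [-33.5,-12.5,-7,0,0,0],
  [-33.5,-12.5,-7,0,0,0],
  [-33.5,-12.5,-7,0,0,0],
  [-33.5,-12.5,-7,0,0,0],
])

```text
time: 2.65
tool_pos: [511.7, 276.1, 301.6]
tcp_rot: [180.0, 0.0, 153.7]
ft_force: [-0.0, 0.6, -0.3]
finger_gap: 85.0
grip_force: 0.0
```

Run:
```python
from h import *
s=sense(); print(s['tool_pos'],s['tcp_rot'],s['joint_pos'])
c=eyes.get_calibration('wrist'); print(np.round(c['mount'],3),c['intrinsics'],c['D'])
save('wrist','w1.png')
for n in ['shaft_head','shaft_long']:
    for r in models.place_of(n,'wrist')[:2]: print(n,np.round(r['xyz'],1),round(r['confidence'],2))
```

```text
[511.72030465 276.06383174 301.60202398] [1.79991396e+02 7.53714348e-03 1.53653640e+02] [ 2.32942876e+01  3.51830004e+00  8.21990954e+01 -1.72146556e-04
  9.42711676e+01 -4.03593658e+01]
[[ 0.00000e+00 -9.63000e-01 -2.71000e-01  6.85930e+01]
 [ 1.00000e+00  0.00000e+00  1.00000e-03  7.50000e-02]
 [-1.00000e-03 -2.71000e-01  9.63000e-01 -1.41972e+02]
 [ 0.00000e+00  0.00000e+00  0.00000e+00  1.00000e+00]] [[336.16132519   0.         283.23471835]
 [  0.         336.16132519 211.07468875]
 [  0.           0.           1.        ]] [-0.07136569  0.          0.          0.          0.        ]
shaft_head [507.  274.  168.6] 0.73
shaft_long [506.2 276.    7.6] 0.69
```

View pics/w1.png

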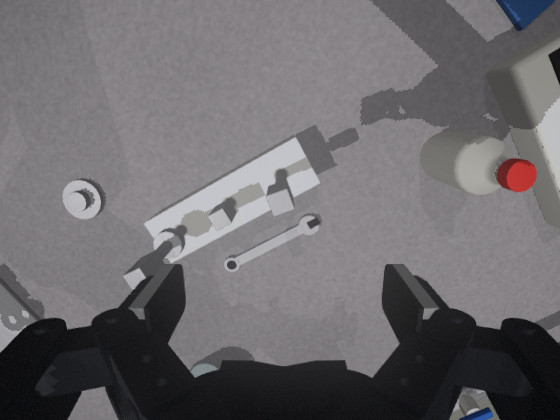

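The wrist view shows the long shaft's head, its top face at about (282,202). The short head is at (220,217) and the collared one at (135,270). I'll fit the top face using depth.

```bash
cat >> h.py <<'E'
def cloud():
    s=sense(); p,d=eyes.snapshot('wrist'); c=eyes.get_calibration('wrist')
    v,u=np.nonzero(d>0)
    n=cv2.undistortPoints(np.stack([u,v],1).astype(np.float64)[:,None],c['intrinsics'],np.array(c['D']))[:,0]
    z=d[v,u].astype(float); X=np.c_[n*z[:,None],z]
    M=np.array(c['mount']); X=X@M[:3,:3].T+M[:3,3]
    X=R.from_euler('xyz',s['tcp_rot'],degrees=True).apply(X)+s['tool_pos']
    return X,u,v,s,p
E
python3 - <<'E'
from h import *
X,u,v,s,p=cloud()
m=(np.hypot(X[:,0]-508,X[:,1]-275)<25)&(X[:,2]>100)
print(m.sum(),np.percentile(X[m,2],[1,50,90,95,99]))
zt=np.percentile(X[m,2],95)
t=m&(abs(X[:,2]-zt)<3)
print(t.sum(),cv2.minAreaRect(X[t][:,:2].astype(np.float32)),X[t].mean(0))
np.save('pc.npy',X[m])
E
```

```text
12251 [164.6211447  386.32921803 397.75457001 398.9748347  400.00086805]
1970 ((493.50439453125, 282.1539611816406), (40.95695495605469, 3.873603582382202), 63.77155303955078) [492.48325086 280.30498885 398.24609816]
```

Run:
```python
from h import *
X=np.load('pc.npy'); X=X[X[:,2]<250]
print(len(X),np.percentile(X[:,2],[1,25,50,75,90,99]))
zt=np.percentile(X[:,2],90)
t=X[abs(X[:,2]-zt)<2.5]
for e in (0,1):
  print(len(t),cv2.minAreaRect(t[:,:2].astype(np.float32)),t.mean(0)); q=t.mean(0); t=t[np.hypot(*(t-q)[:,:2].T)<12.5]
```

```text
787 [105.98619963 176.66185155 188.85995461 189.57348354 190.04977374
 190.77681603]
513 ((507.1929931640625, 275.884765625), (18.14663314819336, 17.854328155517578), 82.85301208496094) [507.05709421 275.9352321  189.36481671]
513 ((507.1929931640625, 275.884765625), (18.14663314819336, 17.854328155517578), 82.85301208496094) [507.05709421 275.9352321  189.36481671]
```

Call:
apply_moves([
  [3.9,-2.2,14,0,0,-0.067],
  [0,0,14,0,0,-0.067],
  [0,0,14,0,0,-0.067],
  [0,0,14,0,0,-0.067],
  [0,0,14,0,0,-0.067],
])

```text
time: 3.48
tool_pos: [505.5, 277.8, 230.5]
tcp_rot: [180.0, -0.0, 173.1]
ft_force: [-0.3, -0.5, 0.5]
finger_gap: 85.4
grip_force: 0.0
```

Call:
apply_moves([
  [0,0,16,0,0,0],
  [0,0,16,0,0,0],
  [0,0,16,0,0,0],
  [0,0,16,0,0,0],
  [0,0,16,0,0,0],
])

```text
time: 4.1
tool_pos: [506.5, 276.8, 150.2]
tcp_rot: [-180.0, -0.0, 172.8]
ft_force: [-0.4, -0.7, -1.0]
finger_gap: 85.1
grip_force: 0.0
```

Call:
apply_moves([
  [0,0,0,0,0,0],
  [0,0,0,0,0,0],
  [0,0,0,0,0,0],
  [0,0,0,0,0,0],
  [0,0,0,0,0,0],
], fingers=8, grip_force=60)

```text
time: 4.72
tool_pos: [507.0, 276.8, 152.2]
tcp_rot: [180.0, 0.1, 172.8]
ft_force: [-1.0, -1.6, 4.3]
finger_gap: 17.3
grip_force: 58.5
```

Call:
apply_moves([
  [0,0,0,0,0,0],
  [0,0,0,0,0,0],
  [0,0,0,0,0,0],
  [0,0,0,0,0,0],
  [0,0,0,0,0,0],
])

```text
time: 5.35
tool_pos: [507.1, 276.9, 152.2]
tcp_rot: [180.0, 0.1, 172.8]
ft_force: [-0.4, -1.8, 6.0]
finger_gap: 17.3
grip_force: 58.7
```

Call:
apply_moves([
  [0,0,-14,0,0,0],
  [0,0,-14,0,0,0],
  [0,0,-14,0,0,0],
  [0,0,-14,0,0,0],
  [0,0,-14,0,0,0],
])

```text
time: 5.98
tool_pos: [506.5, 276.8, 222.4]
tcp_rot: [180.0, 0.0, 172.9]
ft_force: [-0.3, 0.5, -2.9]
finger_gap: 17.2
grip_force: 58.7
```

Call:
apply_moves([
  [0,0,-28,0,0,0],
  [0,0,-28,0,0,0],
  [0,0,-28,0,0,0],
  [0,0,-28,0,0,0],
  [0,0,-28,0,0,0],
])

```text
time: 6.6
tool_pos: [506.3, 276.7, 362.8]
tcp_rot: [180.0, 0.0, 172.8]
ft_force: [-0.0, 0.1, -2.2]
finger_gap: 17.4
grip_force: 58.6
```

Run:
```python
from h import *
s=sense(); print(s['tool_pos'],s['tcp_rot'],s['joint_pos'],s['ft_force'],s['finger_gap'],s['grip_force'])
psi=np.radians(s['tcp_rot'][2]); d=np.array([530.5,-237.8])-s['tool_pos'][:2]
print(np.cos(psi)*d[0]+np.sin(psi)*d[1], np.sin(psi)*d[0]-np.cos(psi)*d[1])
```

```text
[506.33781677 276.71296203 362.79132179] [1.79992570e+02 6.08339794e-03 1.72848716e+02] [ 2.35637841e+01  3.00780758e+00  7.64283124e+01  3.33666769e-03
  1.00554855e+02 -5.92843207e+01] [-0.03797279  0.13595698 -2.24083024] 17.35659964530573 58.575003147125244
-88.02575688798478 -507.5025766640289
```

Call:
apply_moves([
  [-8.8,-43.7,0,0,0,0],
  [-8.8,-43.7,0,0,0,0],
  [-8.8,-43.7,0,0,0,0],
  [-8.8,-43.7,0,0,0,0],
  [-8.8,-43.7,0,0,0,0],
])

```text
time: 7.22
tool_pos: [522.8, 53.1, 362.0]
tcp_rot: [180.0, 0.0, 172.9]
ft_force: [-0.5, -0.5, -2.3]
finger_gap: 17.2
grip_force: 59.1
```

Call:
apply_moves([
  [-8.8,-43.7,0,0,0,0],
  [-8.8,-43.7,0,0,0,0],
  [-8.8,-43.7,0,0,0,0],
  [-8.8,-43.7,0,0,0,0],
  [-8.8,-43.7,0,0,0,0],
])

```text
time: 7.85
tool_pos: [539.3, -169.2, 362.0]
tcp_rot: [180.0, 0.0, 172.8]
ft_force: [0.6, 0.6, -1.8]
finger_gap: 17.1
grip_force: 59.1
```

Call:
apply_moves([
  [0,0,20,0,0,0],
  [0,0,15,0,0,0],
  [0,0,15,0,0,0],
  [0,0,0,0,0,0],
  [0,0,0,0,0,0],
])

```text
time: 8.48
tool_pos: [539.6, -167.4, 311.9]
tcp_rot: [-180.0, 0.0, 172.9]
ft_force: [-0.4, 0.5, -1.7]
finger_gap: 17.3
grip_force: 59.4
```

Run:
```python
from h import *
X,u,v,s,p=cloud()
cv2.imwrite('pics/w2.png',p[:,:,::-1])
print(s['tool_pos'],s['tcp_rot'])
for n in ['upper_mouth','stand','shaft_long','shaft_head']:
    for r in models.place_of(n,'wrist')[:1]: print(n,np.round(r['xyz'],1),round(r['confidence'],2))
np.savez('pc2.npz',X=X,u=u,v=v,p=p)
m=(np.hypot(X[:,0]-530,X[:,1]+238)<30)&(abs(X[:,2]-128)<5)
t=X[m]; print(m.sum(),np.median(t[:,2]),cv2.minEnclosingCircle(t[:,:2].astype(np.float32)),cv2.fitEllipse(cv2.convexHull(t[:,:2].astype(np.float32))))
```

```text
[ 539.6419454  -167.35771064  311.94785312] [-1.79987320e+02  4.02083301e-02  1.72896442e+02]
upper_mouth [ 528.  -236.2  130.4] 0.71
stand [ 530.2 -235.7    1.4] 0.65
shaft_long [ 537.7 -165.5  169. ] 0.86
shaft_head [ 541.2 -168.8  324.9] 0.7
439 126.55453254598231 ((529.25146484375, -237.7985076904297), 16.227622985839844) ((529.0716552734375, -237.72496032714844), (31.47951316833496, 31.838834762573242), 150.0865936279297)
```

View pics/w2.png

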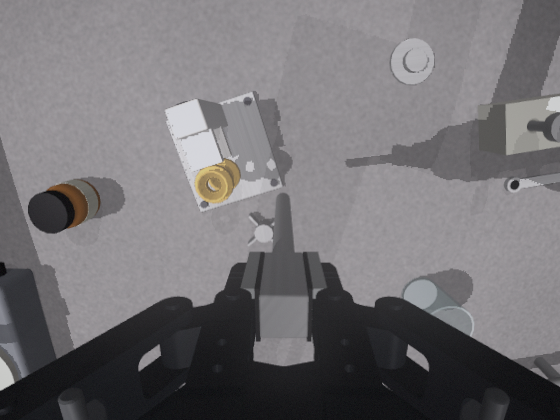

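The picture shows the shaft held straight (tip at 283,196), and the upper brass mouth at about (212,185). The impeller lies at (263,233). Next I measure both with the same camera data.

Run:
```python
from h import *
f=np.load('pc2.npz'); X,u,v,p=f['X'],f['u'],f['v'],f['p']
hsv=cv2.cvtColor(p,cv2.COLOR_RGB2HSV)[v,u]
b=(hsv[:,1]>90)&(hsv[:,0]>10)&(hsv[:,0]<35)&(np.hypot(X[:,0]-530,X[:,1]+238)<32)
for lo,hi in ((124,134),(118,124),(110,118),(68,80)):
  t=X[b&(X[:,2]>lo)&(X[:,2]<hi)]
  print(lo,len(t),t.min(0).round(1),t.max(0).round(1),np.percentile(t[:,2],[50,90]).round(1))
  if lo in(124,68): 
    print(cv2.fitEllipse(cv2.convexHull(t[:,:2].astype(np.float32))))
# shaft slices
m=(np.hypot(X[:,0]-539,X[:,1]+167)<20)
for lo in range(165,300,15):
  t=X[m&(X[:,2]>=lo)&(X[:,2]<lo+15)]
  if len(t)>10: print(lo,len(t),np.percentile(t[:,0],[3,50,97]).round(1),np.percentile(t[:,1],[3,50,97]).round(1))
```

```text
124 382 [ 513.2 -253.4  124. ] [ 544.5 -221.8  129.3] [126.9 128. ]
((528.9554443359375, -237.5963134765625), (31.058975219726562, 31.893526077270508), 141.9673614501953)
118 506 [ 509.4 -256.2  118. ] [ 547.2 -218.2  124. ] [119.8 123. ]
110 32 [ 509.7 -252.6  111.5] [ 545.1 -217.8  118. ] [117.6 117.9]
68 147 [ 513.5 -252.8   68. ] [ 542.7 -221.7   74.1] [71.7 73. ]
((528.8432006835938, -237.4518585205078), (30.85148048400879, 31.320512771606445), 24.198644638061523)
165 27 [534.  535.  537.9] [-173.1 -167.5 -162.1]
180 64 [534.  534.7 538. ] [-172.7 -166.7 -162.1]
195 67 [534.1 534.9 538.3] [-172.4 -166.7 -161.8]
210 84 [534.  534.8 538.3] [-173.  -167.4 -162. ]
225 103 [534.  535.  538.9] [-172.6 -166.7 -161.7]
240 122 [534.1 535.  538.3] [-172.8 -166.7 -161.9]
255 144 [534.  534.9 538.4] [-172.5 -166.7 -161.8]
270 185 [534.1 535.  538.5] [-172.5 -166.6 -161.7]
285 219 [534.1 535.  538.2] [-172.2 -166.7 -161.8]
```

Call:
apply_moves([
  [0.5,-18,0,0,0,0],
  [0.5,-18,0,0,0,0],
  [0.5,-18,0,0,0,0],
  [0.5,-17.2,0,0,0,0],
  [0.2,0,0,0,0,0],
])

```text
time: 9.35
tool_pos: [527.9, -239.9, 311.0]
tcp_rot: [-180.0, -0.0, 172.7]
ft_force: [0.1, 0.1, -2.3]
finger_gap: 17.3
grip_force: 59.6
```

Call:
apply_moves([
  [0,0,10,0,0,0],
  [0,0,10,0,0,0],
  [0,0,5,0,0,0],
  [0,0,0,0,0,0],
  [0,0,0,0,0,0],
])

```text
time: 9.98
tool_pos: [528.5, -238.0, 286.6]
tcp_rot: [-180.0, 0.0, 172.9]
ft_force: [0.1, -0.5, -2.9]
finger_gap: 17.1
grip_force: 59.6
```

Call:
apply_moves([
  [0,0,7,0,0,0],
  [0,0,7,0,0,0],
  [0,0,7,0,0,0],
  [0,0,7,0,0,0],
  [0,0,7,0,0,0],
])

```text
time: 10.6
tool_pos: [528.3, -238.1, 250.7]
tcp_rot: [180.0, -0.0, 172.9]
ft_force: [0.1, -0.2, -2.5]
finger_gap: 17.2
grip_force: 59.6
```

Call:
apply_moves([
  [0,0,5,0,0,0],
  [0,0,5,0,0,0],
  [0,0,5,0,0,0],
  [0,0,5,0,0,0],
  [0,0,0,0,0,0],
])

```text
time: 11.22
tool_pos: [528.1, -238.0, 230.7]
tcp_rot: [180.0, -0.0, 172.8]
ft_force: [-0.2, 0.6, -2.1]
finger_gap: 17.1
grip_force: 59.6
```

Free of contact; the bottom end is at about 89 mm, between the bushings. Continuing down.

Call:
apply_moves([
  [0,0,6,0,0,0],
  [0,0,6,0,0,0],
  [0,0,6,0,0,0],
  [0,0,6,0,0,0],
  [0,0,6,0,0,0],
])

```text
time: 11.85
tool_pos: [528.3, -238.1, 200.8]
tcp_rot: [180.0, -0.0, 172.8]
ft_force: [0.8, -0.3, -1.4]
finger_gap: 17.3
grip_force: 59.6
```

Call:
apply_moves([
  [0,0,7,0,0,0],
  [0,0,7,0,0,0],
  [0,0,7,0,0,0],
  [0,0,5,0,0,0],
  [0,0,0,0,0,0],
])

```text
time: 12.48
tool_pos: [528.1, -238.0, 174.7]
tcp_rot: [180.0, -0.1, 172.9]
ft_force: [-0.7, -0.2, -2.4]
finger_gap: 17.1
grip_force: 59.6
```

Call:
apply_moves([
  [0,0,0,0,0,0],
  [0,0,0,0,0,0],
  [0,0,0,0,0,0],
  [0,0,0,0,0,0],
  [0,0,0,0,0,0],
])

```text
time: 13.1
tool_pos: [528.4, -238.2, 175.3]
tcp_rot: [-180.0, 0.0, 172.9]
ft_force: [0.2, -0.5, -2.3]
finger_gap: 17.0
grip_force: 59.6
```

Run:
```python
from h import *
a,_=save('scene','s2.png')
for n in ['shaft_head','shaft_long','upper_mouth']:
    for r in models.place_of(n,'scene')[:1]: print(n,np.round(r['xyz'],1),round(r['confidence'],2))
X,u,v,s,p=cloud()
print(s['tool_pos'],s['ft_force'],s['grip_force'],np.abs(s['qd']).max())
m=(np.hypot(X[:,0]-528.5,X[:,1]+238)<20)
for lo in range(130,175,10):
  t=X[m&(X[:,2]>=lo)&(X[:,2]<lo+10)]
  if len(t)>10: print(lo,len(t),np.percentile(t[:,0],[3,50,97]).round(1),np.percentile(t[:,1],[3,97]).round(1))
c=cv2.resize(a[160:280,160:320],(800,600),interpolation=cv2.INTER_CUBIC); cv2.imwrite('pics/s2c.png',c[:,:,::-1])
```

```text
shaft_head [ 530.9 -236.8  193.5] 0.61
shaft_long [ 525.8 -231.5   31.6] 0.43
upper_mouth [ 530.  -234.8  130.9] 0.96
[ 528.35461882 -238.13235656  175.26791321] [ 0.20126288  0.33415769 -2.5665939 ] 59.60948824882507 0.07500273014210151
130 116 [522.7 523.7 527.3] [-243.3 -232.4]
140 127 [522.8 523.7 526.8] [-243.2 -232.4]
150 153 [522.8 523.7 527.1] [-243.1 -232.6]
160 73 [522.8 523.4 525.4] [-241.6 -233.3]
170 261 [516.2 519.9 521.2] [-249.1 -224. ]
```

View pics/s2c.png

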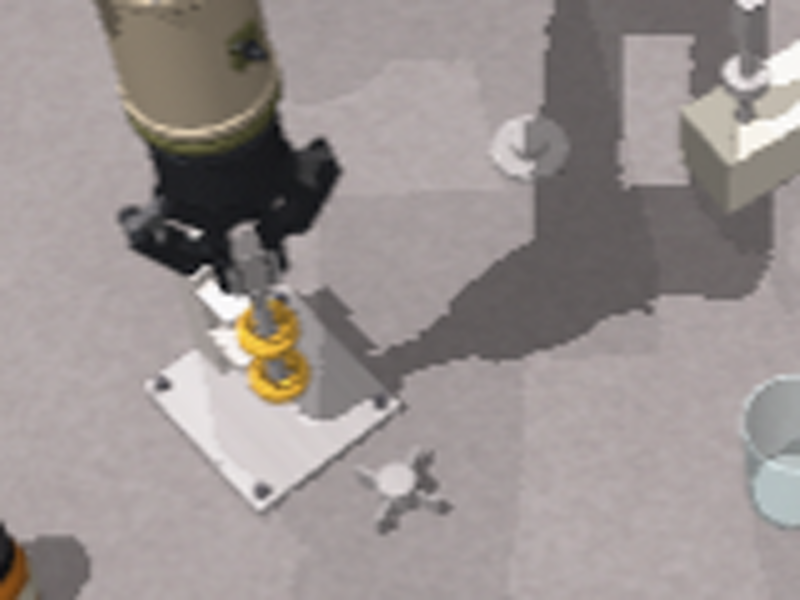

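The picture shows the shaft upright through the upper ring (268,325) and the lower ring (280,375). Its bottom end is at about 33 mm, there is no contact force, and the grip is holding. Handing in.

```bash
python3 -c "
from bench import job; print(job.hand_in())"
```

```text
the job is handed in; nothing more can be done
None
```

I handed the job in with the long shaft upright through both bushings and still gripped, its bottom end about 33 mm above the bench, roughly midway between the lower bushing and the base plate; the hand-in returned no verdict.

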